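Clear the feed lane and load the sample rack

TASK

An emptied grey rack has been left standing in the feed lane and blocks it. Lift it out and set it down standing upright inside the green tray; then slide the loaded blue rack gently along the lane, keeping it upright and without lifting it out of the lane, until it rests against the yellow stop at the reader. Leave the other rack, the tub and the bottle where they are.

Things in the scene. Friction and masses are not known exactly. Their poses are not given: they have to be found in the camera images.
- lane: Fixed aluminium feed lane (sizes in mm). Origin on the bench below its centre line; y runs along it to the stop. Channel from y -190 (open mouth) to +180 (yellow stop, top 50 high), floor 5 above the bench, 34 wide between two dark rails 8 thick, tops 17 above the bench. Behind the stop, y +200 to +310, a white reader housing 80 high, x -115 to +25.
- lane_stop (a point): Point at the foot of the yellow stop's face, on the lane's centre line and floor (5 mm above the bench). Its y axis points along the lane, into the stop.
- blue_rack: Loose blue rack (sizes in mm), 30 wide (x), 100 long (y), 62 high, 220 g, with five red-capped tubes fixed in it, tops 88 above its underside. Origin: centre of its underside, z up. Starts upright on the lane's floor near the open mouth, long axis along the lane. Home, its end face touches the stop: origin 50 short of lane_stop.
- grey_rack: Loose grey rack without tubes, 30 wide (x) x 100 long (y) x 62 high (z), about 120 g. Origin: centre of its underside; z is up. It starts upright on the lane's floor between the blue rack and the stop, its long axis along the lane.
- green_tray: Fixed green open tray, 120 (x) x 170 (y) outside, 20 high, walls 4 mm thick. Origin: centre of its underside. Nothing stands in it. It and the white tray can change sides.
- green_tray_in (a point): Centre of the green tray's inner floor; axes as the tray's (inside 112 in x, 162 in y).
- white_tray: Fixed white open tray of the same size as the green one; the spare rack stands in it. Origin: centre of its underside.
- spare_rack: Loose grey rack with five yellow-capped tubes, same sizes as the blue rack, standing in the white tray; to be left alone. Origin: centre of its underside.
- tub: Loose beige open tub, 72 across and 85 high, between the trays; to be left alone. Origin: centre of its underside.
- wash_bottle: Loose white bottle with a green cap, 72 across and 170 high, standing off to the right; to be left alone. Origin: centre of its underside.
Things that resemble listed ones, but are neither listed nor needed, are in the scene too. There is more than one size of the blue_rack; the job needs the smallest.

How it is judged:
On the way, in this order (a step that is already met when the one before it is completed fails the run):
1. the grey rack stands upright inside the green tray, released (z of grey_rack in the frame of green_tray_in between -0.005 and 0.006 m and x of grey_rack in the frame of green_tray_in between -0.05 and 0.05 m and y of grey_rack in the frame of green_tray_in between -0.07 and 0.07 m and angle between grey_rack's own z axis and vertical below 0.06 rad and contact force between grey_rack and the fingers below 0.1 N), for 0.2 s.
2. the blue rack rests against the stop, in the lane (y of blue_rack in the frame of lane_stop above -0.054 m and x of blue_rack in the frame of lane_stop between -0.004 and 0.004 m and z of blue_rack in the frame of lane_stop below 0.004 m and angle between blue_rack's own z axis and vertical below 0.06 rad), for 0.2 s.
At the end, for the whole second after the job is handed in: The grey rack stands upright (within 3.4 degrees) on the floor of the green tray and the blue rack stands upright on the lane's floor with its end within 4 mm of the yellow stop; both are released and at rest (all of step 2 and z of grey_rack in the frame of green_tray_in between -0.005 and 0.006 m and x of grey_rack in the frame of green_tray_in between -0.05 and 0.05 m and y of grey_rack in the frame of green_tray_in between -0.07 and 0.07 m and angle between grey_rack's own z axis and vertical below 0.06 rad and linear speed of each of grey_rack, blue_rack below 0.02 m/s); the robot touches nothing.
It fails at once if the grey rack was dropped from the air (contact force between grey_rack and anything else below 0.01 N and height (world z) of grey_rack above 0.05 m).
It fails at once if the blue rack was lifted out of the lane (more than 10 mm off its floor) (z of blue_rack in the frame of lane_stop above 0.01 m).
It fails at once if the blue rack was tipped by more than 14 degrees (angle between blue_rack's own z axis and vertical above 0.25 rad).
It fails at once if the blue rack was moved roughly (faster than 0.4 m/s) (linear speed of blue_rack above 0.4 m/s).
It fails at once if the spare rack, the tub or the wash bottle was moved by more than 20 mm (distance of any of spare_rack, tub, wash_bottle from where it was at the start of the episode above 0.02 m).
It also fails if it takes over 61 s, if anything falls off the work surface, if the arm or the gripper's body presses on something with over 40 N, if the wrist force passes 120 N, or if a joint passes its speed limit or range.

ROBOT

A 6-joint arm with a two-finger parallel gripper is mounted at the origin on the work surface. World frame = base frame: x ahead of the robot, y to its left, z up, the work surface at z = 0. Lengths are in m, angles in rad, forces in N, time in s.
With the tool pointing down it reaches from about 0.425 to 0.925 m from the base axis. Payload 12.5 kg.
Tool frame: the origin (TCP) lies on the centre line of the jaws, within the pads' length; the fingertips stand 19 mm ahead of it and the grasp point (between the pads) is the TCP; z points along the fingers, y is the line along which they close (so a half turn about z gives the same grasp; the last joint's range is limited). The gripper opens to 85 mm and grips with 20 to 120 N. Pads are 22 mm wide; open, the fingers measure 114 mm over their backs; the gripper's body (76 mm by 85 mm) begins 54 mm behind the grasp point. The pads swing forward as they close: fully open they stand 13 mm farther back than shut.
Start: joints at [1.05, 0.491, 1.559, -0, 1.092, -0.106], TCP at [0.252, 0.572, 0.25] pointing down, gripper open.
Joint ranges: [-3.1, 3.1], [-0.84, 2.19], [0.05, 2.79], [-1.13, 4.28], [0.06, 2.93], [-2.69, 2.69]. Speed limits (rad/s): [2.22, 2.22, 2.79, 3.14, 3.14, 3.14].

INTERFACE

Orientations are given as a unit quaternion [x, y, z, w].
In Python, from rig import * gives the robot as it stands.
- The arm moves only by the tool play_rows, never from a script. Its argument "commands" is a list of rows, each a list of 7 numbers: the gripper command: -1 is shut, 1 is fully open, values between are in proportion, then the shift along the tool's x, y, z in mm, then the turn, a rotation vector about the tool's x, y, z in rad. In form: [[grip, tx, ty, tz, ax, ay, az], ...]. A call has 1 to 10 rows; each row is the pose to reach, as a shift and turn from the pose commanded when the call began, along the tool's axes at that moment; what a row does not reach only later rows make up. A row lasts 1/8 s, in which the tool goes at most 62.5 mm and 10.7 degrees, less where a joint would pass 70% of its speed; a pose out of reach is approached as far as the arm can. A call with a gripper value outside its range is refused whole. The fingers move at their own pace and stop on an object; "newtons" is the grip in N (left out, the last holds). Time passes only in rows, so rows that repeat a pose let the fingers close. It gives the time, the measured TCP pose, the force, the opening and the grip force at its end, in the units of the state.
- observe(): the state, without advancing time (a new reading comes with each control period).
- snapshot(name): name is "side" or "top" or "wrist"; returns (picture, depth): 400x640x3 uint8, blue, green, red; 400x640 float32, m along the optical axis (not along the pixel's ray), 0 where there is no reading.
- camera_params(name): a dict with "intrinsics" (3x3 intrinsics, pixels), "k1" (the pictures are not rectified: a ray, as slopes to the right and down, at radius r is drawn at 1 + k1 r^2 times it, then the intrinsics apply), "extrinsics" (4x4, takes a point from world to camera coordinates); the wrist camera has in their place "tool_from_camera" (4x4, takes a point from camera to tool coordinates, whose origin is the TCP and whose axes are the flange's). Camera axes: x right, y up, looking along -z (the intrinsics and any distortion apply to the point x, -y, -z); pixel columns grow to the right and rows downward; lengths in m; the calibration is good to about 2 mm. A picture is of the moment at which its call begins: read the wrist's pose just before it. camera_params takes no time and is no camera call.
- finish_job(): hands the job in; it is judged then, once.
Trained networks look in the newest picture that a camera, given by its name, has taken for a name from the list of things; names that differ only in an ending like _2 or _b are one class to them, and where a whole thing is asked for, a point or a joint stands for the part that bears it (a point fixed in the world has none). Each returns a list of dicts, best first, with "conf" (0 to 1); they miss things now and then, are a little off and sometimes report something else, mostly with a low value. They report only what shows in the picture. A call takes as long as a camera call. They do not tell look-alikes from the thing itself.
- spot_in(camera, thing): "centre" ([x, y, z] in m, in world coordinates, good to about 4 mm: the middle of the surface that is visible of it).
- pinpoint(camera, thing): "centre" ([x, y, z] in m, in world coordinates, good to about 4 mm: a listed point, or the origin of a listed thing).
The state is a dict: "time": time; "joints": joint angles; "qd": joint speeds; "joint_efforts": joint torques, N m; "tool_pos": TCP position; "orientation": TCP orientation; "contact_force": force on the tool from outside, world axes, zero at the start; "torque": the same for the moment, N m; "grip_width": finger opening in m; "finger_force": force on a finger pad.
Only numpy, scipy, OpenCV 4.12 (cv2) and the standard library are available. Lean on these libraries where they do the work, as an engineer would, in place of code of your own. Each camera call takes 0.05 s, during which the arm holds its last target. There are 200 camera calls.

## Working session

There is one attempt and no reset: what is moved stays moved. The work goes in short steps, Python scripts to look and compute and a tool call to move; the robot and the scene stay as the last step left them, time stands still between calls to the robot, and variables do not carry over. Pictures are saved under pics/ and viewed, at most 10 in all, crops included, and the job is handed in when it is done.

Besides the shell and the picture viewer there is one more tool, called after "Request:" in YAML: its name, and indented under it one key for each argument. play_rows: Moves the arm, as the interface text tells. Its arguments: {"type":"object","properties":{"commands":{"type":"array","items":{"type":"array","items":{"type":"number"}}},"newtons":{"type":"number"}},"required":["commands"]}

```bash
mkdir -p pics
cat > h.py <<'E'
from rig import *
import numpy as np, cv2
from scipy.spatial.transform import Rotation as R
def world(name,dep,px):
    c=camera_params(name);K=np.array(c["intrinsics"]);k1=c["k1"]
    px=np.atleast_2d(np.array(px,float)); 
    n=cv2.undistortPoints(px.reshape(-1,1,2),K,np.array([k1,0,0,0.])).reshape(-1,2)
    d=np.array([dep[int(v),int(u)] for u,v in px])
    P=np.c_[n[:,0]*d,-n[:,1]*d,-d]
    E=np.linalg.inv(np.array(c["extrinsics"]))
    return P@E[:3,:3].T+E[:3,3]
def worldall(name,dep):
    vv,uu=np.mgrid[0:400,0:640]
    return world(name,dep,np.c_[uu.ravel(),vv.ravel()]).reshape(400,640,3)
E
python3 - <<'E'
from h import *
for n in ("top","side"):
    im,d=snapshot(n); cv2.imwrite(f"pics/{n}.png",im); np.save(f"{n}.npy",d)
    for t in ("lane_stop","blue_rack","grey_rack","green_tray_in","white_tray","spare_rack","tub","wash_bottle"):
        print(n,t,[(np.round(r["centre"],3).tolist(),round(r["conf"],2)) for r in pinpoint(n,t)][:4])
print(observe())
E
```

```text
top lane_stop [([0.464, 0.17, 0.007], 0.67)]
top blue_rack [([0.495, -0.33, 0.002], 0.97), ([0.478, -0.12, 0.004], 0.9), ([0.309, -0.187, 0.002], 0.83), ([0.626, 0.209, 0.004], 0.43)]
top grey_rack [([0.469, 0.028, 0.004], 0.77)]
top green_tray_in [([0.631, 0.21, 0.004], 0.96)]
top white_tray [([0.632, -0.177, -0.001], 0.96)]
top spare_rack [([0.613, -0.187, 0.001], 0.61), ([0.624, 0.207, -0.0], 0.52)]
top tub [([0.647, 0.014, 0.004], 0.58)]
top wash_bottle [([0.608, -0.499, 0.002], 0.6)]
side lane_stop [([0.46, 0.17, 0.005], 0.58)]
side blue_rack [([0.476, -0.121, 0.004], 0.8), ([0.31, -0.186, 0.002], 0.75), ([0.493, -0.333, -0.0], 0.74)]
side grey_rack [([0.474, 0.025, 0.004], 0.8), ([0.615, -0.182, 0.005], 0.39)]
side green_tray_in [([0.628, 0.208, 0.007], 0.57)]
side white_tray [([0.632, -0.176, -0.001], 0.93), ([0.461, 0.169, 0.004], 0.36)]
side spare_rack [([0.619, -0.183, 0.005], 0.6)]
side tub [([0.646, 0.015, 0.001], 0.58)]
side wash_bottle [([0.609, -0.494, 0.001], 0.74), ([0.645, 0.014, -0.001], 0.16)]
{'time': 0.9, 'joints': array([ 1.05035481e+00,  4.90904703e-01,  1.55892075e+00,  1.62951843e-05,
        1.09172076e+00, -1.05578889e-01]), 'qd': array([ 8.13868334e-04, -2.87965132e-04, -6.83222042e-05, -1.23779950e-03,
        1.31594668e-05, -5.29540290e-05]), 'joint_efforts': array([ 8.10702531e-04, -6.18257833e+01, -2.61850959e+01, -1.04374865e-04,
        3.28996821e-04,  2.73219467e-05]), 'tool_pos': array([0.25187927, 0.57199844, 0.25031686]), 'orientation': array([2.05950634e-01, 9.78562382e-01, 2.43172270e-05, 2.70568549e-07]), 'contact_force': array([-0.49734549, -0.20457598,  0.65294359]), 'torque': array([-0.02352852, -0.03269769,  0.02016664]), 'finger_force': 0.0, 'grip_width': 0.08579652744963076}
```

View pics/top.png

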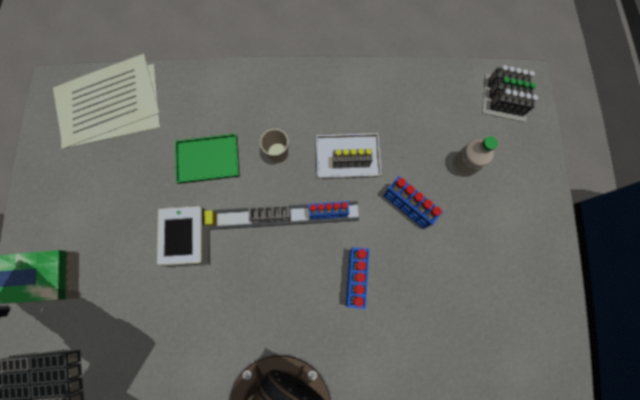

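View pics/side.png

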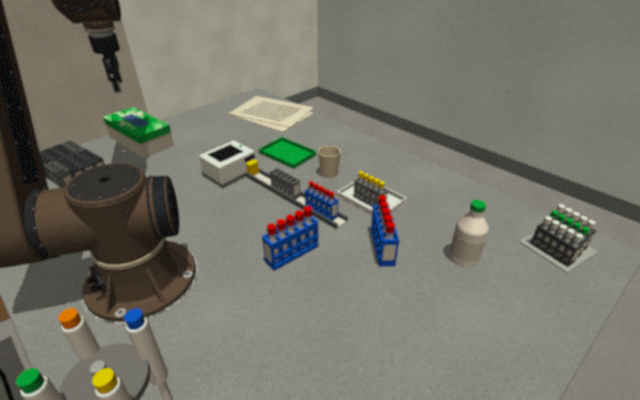

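The top view has +y to the left and +x up. There are three blue racks: in the lane at px (328,210), loose at (412,202) and loose at (358,277). The one in the lane fits, since it is upright on the lane floor near the mouth and looks smallest. The grey rack is at (269,214), the stop at (209,216), the green tray at (207,158) and the tub at (274,144). I'll confirm with a crop and fit the lane's direction.

Run:
```python
from h import *
im=cv2.imread("pics/top.png"); d=np.load("top.npy")
W=worldall("top",d); Z=W[...,2]
cv2.imwrite("pics/crop.png",cv2.resize(im[120:320,150:450],None,fx=2.6,fy=2.6,interpolation=cv2.INTER_CUBIC))
def box(name,x0,x1,y0,y1,z0,z1):
    m=(W[...,0]>x0)&(W[...,0]<x1)&(W[...,1]>y0)&(W[...,1]<y1)&(Z>z0)&(Z<z1)
    P=W[m]; 
    if len(P)<5: print(name,len(P));return
    r=cv2.minAreaRect((P[:,:2]*1000).astype(np.float32))
    print(name,len(P),np.round(r[0],1),np.round(r[1],1),round(r[2],1),"z",np.round(np.percentile(P[:,2],[5,50,95]),4))
box("grey",.42,.52,-.04,.1,.05,.09)
box("blue",.42,.52,-.19,-.05,.045,.12)
box("blue2",.42,.58,-.42,-.24,.045,.14)
box("blue3",.2,.42,-.22,-.15,.045,.14)
box("lane",.40,.52,-.25,.17,.010,.03)
box("stop",.40,.52,.15,.21,.035,.06)
box("housing",.30,.52,.17,.34,.065,.1)
box("gtray",.54,.72,.1,.32,.012,.03)
box("tub",.58,.72,-.05,.08,.06,.1)
box("wtray",.54,.72,-.3,-.06,.012,.03)
print("bench",np.median(Z[300:340,200:230]))
# lane floor white pixels row profile
g=im.astype(int).sum(2)
for lo,hi in ((-.22,-.17),(-.06,-.03),(.09,.16)):
    m=(W[...,0]>.42)&(W[...,0]<.53)&(W[...,1]>lo)&(W[...,1]<hi)&(g>540)&(Z<.03)
    P=W[m]; print(lo,hi,len(P),np.round(P.mean(0),4) if len(P) else "")
```

```text
grey 304 [469.   24.7] [31.2 97.8] 3.1 z [0.0523 0.0641 0.0675]
blue 495 [ 478.4 -120.8] [ 30.7 100.2] 3.9 z [0.0523 0.0665 0.093 ]
blue2 1122 [ 495.2 -332.6] [139.9  44.9] 48.6 z [0.0608 0.0851 0.122 ]
blue3 1007 [ 310.4 -189.4] [ 42.4 138.6] 84.8 z [0.0632 0.0851 0.1222]
lane 982 [471.7 -13.9] [ 51.  370.9] 3.5 z [0.0117 0.015  0.0211]
stop 195 [442.1 179.5] [80.9 22.6] 3.4 z [0.0377 0.0478 0.0577]
housing 2588 [411.7 240.6] [140.6 111.5] 4.2 z [0.0741 0.0785 0.0813]
gtray 396 [629.6 206.2] [122.6 172.2] 6.0 z [0.0129 0.0178 0.0212]
tub 269 [645.3  13.8] [71.  66.3] 1.5 z [0.0619 0.0777 0.0852]
wtray 481 [ 633.5 -176.3] [122.1 170.4] 2.0 z [0.0132 0.0178 0.0245]
bench -0.0015941918603806227
-0.22 -0.17 0 
-0.06 -0.03 0 
0.09 0.16 0
```

View pics/crop.png

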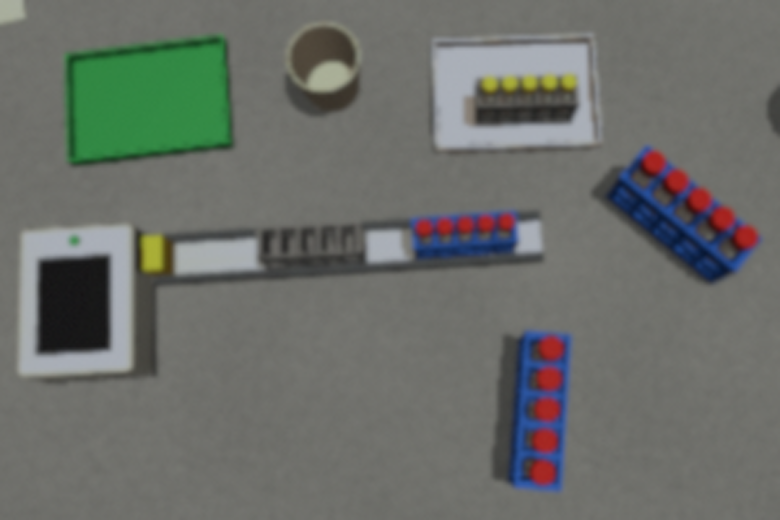

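The crop confirms the racks: the blue one in the lane measures 31x100 mm, and the two loose look-alikes measure 140x45 and 139x42 mm. The lane is 51x371 mm with a yaw of about +3.5°, and its stop face is at (0.4605, 0.171). The grey rack is at (0.4694, 0.026), and the green tray is at (0.630, 0.207) with a yaw of about 5.5°. Next I compute the approach.

```bash
cat >> h.py <<'E'
def go(x,y,z,yawdeg):
    "mm shift and rotvec in tool axes from the present pose; yaw = world angle of tool y axis"
    s=observe(); r=R.from_quat(s["orientation"]); p=s["tool_pos"]
    a=np.radians(yawdeg); Y=np.array([np.cos(a),np.sin(a),0]); Zt=np.array([0,0,-1.]); X=np.cross(Y,Zt)
    t=R.from_matrix(np.c_[X,Y,Zt])
    return np.round(r.inv().apply(np.array([x,y,z])-p)*1000,1), np.round((r.inv()*t).as_rotvec(),3)
E
python3 - <<'E'
from h import *
print(go(.4694,.026,.20,3.5))
E
```

```text
(array([-419.1, -412. ,   50.3]), array([ 0.   , -0.   ,  1.095]))
```

Request:
play_rows:
  commands:
    - [1, -419, -412, 50, 0, 0, 1.095]
    - [1, -419, -412, 50, 0, 0, 1.095]
    - [1, -419, -412, 50, 0, 0, 1.095]
    - [1, -419, -412, 50, 0, 0, 1.095]
    - [1, -419, -412, 50, 0, 0, 1.095]
    - [1, -419, -412, 50, 0, 0, 1.095]
    - [1, -419, -412, 50, 0, 0, 1.095]
    - [1, -419, -412, 50, 0, 0, 1.095]
    - [1, -419, -412, 50, 0, 0, 1.095]
    - [1, -419, -412, 50, 0, 0, 1.095]
  newtons: 30

```text
time: 2.15
tool_pos: [0.4702, 0.0233, 0.2001]
orientation: [0.686, 0.727, 0.0, 0.0]
contact_force: [0.1, 1.2, -1.0]
grip_width: 0.0853
finger_force: 0.0
```

Request:
play_rows:
  commands:
    - [1, 0, 0, 0, 0, 0, 0]
    - [1, 0, 0, 0, 0, 0, 0]
    - [1, 0, 0, 0, 0, 0, 0]

```text
time: 2.52
tool_pos: [0.469, 0.0271, 0.2005]
orientation: [0.685, 0.729, 0.0, 0.0]
contact_force: [0.7, 0.7, -0.1]
grip_width: 0.0855
finger_force: 0.0
```

Run:
```python
from h import *
s=observe(); im,d=snapshot("wrist"); cv2.imwrite("pics/w1.png",im); np.save("w1.npy",d)
print(s["time"],s["tool_pos"],s["grip_width"])
c=camera_params("wrist"); print(c)
K=np.array(c["intrinsics"]); vv,uu=np.mgrid[0:400,0:640]
n=cv2.undistortPoints(np.c_[uu.ravel(),vv.ravel()].astype(float).reshape(-1,1,2),K,np.array([c["k1"],0,0,0.])).reshape(-1,2)
dd=d.ravel(); P=np.c_[n[:,0]*dd,-n[:,1]*dd,-dd]; T=np.array(c["tool_from_camera"])
P=P@T[:3,:3].T+T[:3,3]; W=R.from_quat(s["orientation"]).apply(P)+s["tool_pos"]
def box(name,x0,x1,y0,y1,z0,z1):
    Q=W[(dd>0)&(W[:,0]>x0)&(W[:,0]<x1)&(W[:,1]>y0)&(W[:,1]<y1)&(W[:,2]>z0)&(W[:,2]<z1)]
    if len(Q)<9: print(name,len(Q)); return
    r=cv2.minAreaRect((Q[:,:2]*1000).astype(np.float32)); print(name,len(Q),np.round(r[0],1),np.round(r[1],1),round(r[2],1),"z",np.round(np.percentile(Q[:,2],[5,50,95]),4))
box("grey",.42,.52,-.04,.1,.058,.075)
box("lane",.40,.52,-.25,.165,.011,.022)
print([ (r["centre"],r["conf"]) for r in pinpoint("wrist","grey_rack")])
print(go(.4694,.026,.05,3.5))
```

```text
2.525 [0.4690029  0.02709504 0.20050036] 0.08546495352970374
{'intrinsics': array([[332.57897697,   0.        , 319.87625294],
       [  0.        , 332.57897697, 201.4807882 ],
       [  0.        ,   0.        ,   1.        ]]), 'k1': 0.008913796681474219, 'tool_from_camera': array([[-3.11438177e-05,  9.46587604e-01,  3.22446751e-01,
         8.30203223e-02],
       [ 9.99999085e-01, -4.06645869e-04,  1.29035175e-03,
         1.18031488e-03],
       [ 1.35255261e-03,  3.22446496e-01, -9.46586725e-01,
        -1.23227029e-01],
       [ 0.00000000e+00,  0.00000000e+00,  0.00000000e+00,
         1.00000000e+00]])}
grey 2364 [469.4  26.8] [ 30.  100.8] 2.7 z [0.0599 0.0661 0.0674]
lane 6131 [472.  -16.1] [ 50.1 365.4] 3.3 z [0.0146 0.0166 0.0179]
[([0.4706, 0.0263, 0.0031], 0.87)]
(array([ -1. ,   0.2, 150.5]), array([ 0.   , -0.   ,  0.001]))
```

View pics/w1.png

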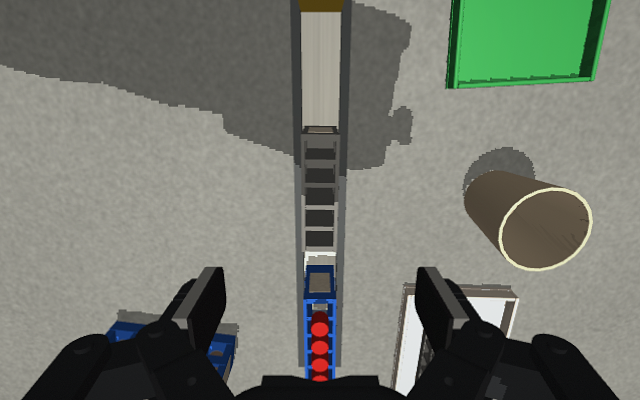

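The wrist view shows the jaws centred on the lane. The grey rack is at px (320,195), with its centre at (0.4694, 0.0268), which agrees with the top camera. Descending to grasp.

Request:
play_rows:
  commands:
    - [1, 0, 0, 40, 0, 0, 0]
    - [1, 0, 0, 80, 0, 0, 0]
    - [1, 0, 0, 120, 0, 0, 0]
    - [1, 0, 0, 140, 0, 0, 0]
    - [1, 0, 0, 150, 0, 0, 0]
    - [1, 0, 0, 150, 0, 0, 0]
    - [-1, 0, 0, 150, 0, 0, 0]
    - [-1, 0, 0, 150, 0, 0, 0]
    - [-1, 0, 0, 150, 0, 0, 0]
    - [-1, 0, 0, 150, 0, 0, 0]
  newtons: 30

```text
time: 3.88
tool_pos: [0.4695, 0.0261, 0.0508]
orientation: [0.685, 0.728, 0.0, 0.0]
contact_force: [-1.3, -0.7, 6.5]
grip_width: 0.0298
finger_force: 33.6
```

Request:
play_rows:
  commands:
    - [-1, 0, 0, 0, 0, 0, 0]
    - [-1, 0, 0, 0, 0, 0, 0]
    - [-1, 0, 0, 0, 0, 0, 0]
    - [-1, 0, 0, 0, 0, 0, 0]

```text
time: 4.38
tool_pos: [0.4695, 0.0261, 0.0508]
orientation: [0.685, 0.728, 0.0, 0.0]
contact_force: [-0.8, 0.6, 7.3]
grip_width: 0.0293
finger_force: 33.6
```

Request:
play_rows:
  commands:
    - [-1, 0, 0, -10, 0, 0, 0]
    - [-1, 0, 0, -25, 0, 0, 0]
    - [-1, 0, 0, -50, 0, 0, 0]
    - [-1, 0, 0, -80, 0, 0, 0]
    - [-1, 0, 0, -105, 0, 0, 0]
    - [-1, 0, 0, -120, 0, 0, 0]
    - [-1, 0, 0, -120, 0, 0, 0]
    - [-1, 0, 0, -120, 0, 0, 0]

```text
time: 5.38
tool_pos: [0.469, 0.0261, 0.1699]
orientation: [0.685, 0.728, -0.0, -0.0]
contact_force: [0.1, 0.1, -1.9]
grip_width: 0.0298
finger_force: 32.6
```

Run:
```python
from h import *
s=observe(); print(s["tool_pos"],s["contact_force"],s["grip_width"],s["finger_force"])
print(go(.630,.207,s["tool_pos"][2],5.5))
im,d=snapshot("wrist"); cv2.imwrite("pics/w2.png",im)
```

```text
[0.46897472 0.02611288 0.1699456 ] [ 0.12196043  0.1117883  -1.87404767] 0.029810439134043958 32.63638615608215
(array([ 1.707e+02,  1.717e+02, -1.000e-01]), array([-0.001, -0.   , -0.035]))
```

View pics/w2.png

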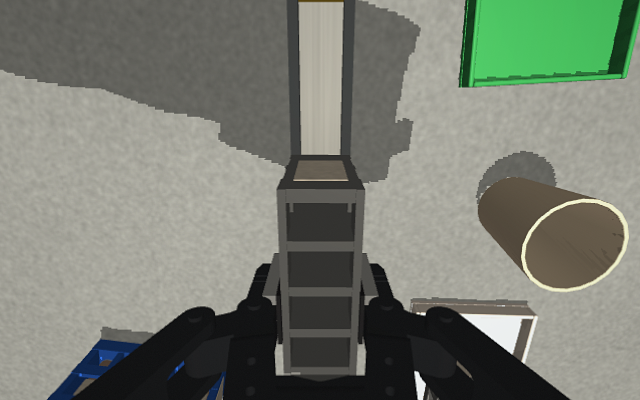

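The wrist view shows the grey rack held level and straight between the pads, px (320,270). Carrying it over the tray now.

Request:
play_rows:
  commands:
    - [-1, 25, 25, 0, 0, 0, 0]
    - [-1, 60, 60, 0, 0, 0, -0.01]
    - [-1, 95, 95, 0, 0, 0, -0.02]
    - [-1, 130, 130, 0, 0, 0, -0.03]
    - [-1, 155, 157, 0, 0, 0, -0.035]
    - [-1, 171, 172, 0, 0, 0, -0.035]
    - [-1, 171, 172, 0, 0, 0, -0.035]
    - [-1, 171, 172, 0, 0, 0, -0.035]

```text
time: 6.42
tool_pos: [0.6298, 0.2067, 0.1694]
orientation: [0.672, 0.74, -0.001, -0.001]
contact_force: [-0.7, -0.3, -1.4]
grip_width: 0.0293
finger_force: 32.6
```

Request:
play_rows:
  commands:
    - [-1, 0, 0, 25, 0, 0, 0]
    - [-1, 0, 0, 55, 0, 0, 0]
    - [-1, 0, 0, 85, 0, 0, 0]
    - [-1, 0, 0, 105, 0, 0, 0]
    - [-1, 0, 0, 114, 0, 0, 0]
    - [-1, 0, 0, 117, 0, 0, 0]
    - [-1, 0, 0, 118, 0, 0, 0]
    - [-1, 0, 0, 118, 0, 0, 0]

```text
time: 7.42
tool_pos: [0.6308, 0.2074, 0.053]
orientation: [0.672, 0.74, 0.0, 0.0]
contact_force: [0.5, -0.0, -1.3]
grip_width: 0.0299
finger_force: 32.6
```

Request:
play_rows:
  commands:
    - [-1, 0, 0, 1, 0, 0, 0]
    - [-1, 0, 0, 2, 0, 0, 0]
    - [-1, 0, 0, 2, 0, 0, 0]

```text
time: 7.8
tool_pos: [0.6305, 0.2073, 0.0503]
orientation: [0.672, 0.74, 0.0, -0.0]
contact_force: [0.1, 0.6, -0.5]
grip_width: 0.0294
finger_force: 32.6
```

Request:
play_rows:
  commands:
    - [-1, 0, 0, 0.5, 0, 0, 0]
    - [-1, 0, 0, 1, 0, 0, 0]
    - [-1, 0, 0, 1, 0, 0, 0]

```text
time: 8.18
tool_pos: [0.6306, 0.2073, 0.0498]
orientation: [0.672, 0.74, 0.0, 0.0]
contact_force: [-3.4, -0.3, 5.1]
grip_width: 0.0298
finger_force: 33.3
```

The rack has touched down with 5 N upward, so I release it and lift clear.

Request:
play_rows:
  commands:
    - [-0.1, 0, 0, 0, 0, 0, 0]
    - [0.2, 0, 0, 0, 0, 0, 0]
    - [0.3, 0, 0, 0, 0, 0, 0]
    - [0.3, 0, 0, 0, 0, 0, 0]
    - [0.3, 0, 0, -15, 0, 0, 0]
    - [0.3, 0, 0, -40, 0, 0, 0]
    - [0.3, 0, 0, -80, 0, 0, 0]
    - [0.3, 0, 0, -120, 0, 0, 0]
    - [0.3, 0, 0, -130, 0, 0, 0]
    - [0.3, 0, 0, -130, 0, 0, 0]

```text
time: 9.43
tool_pos: [0.6305, 0.2073, 0.1801]
orientation: [0.672, 0.74, 0.001, 0.0]
contact_force: [0.5, -1.0, -0.6]
grip_width: 0.0554
finger_force: 0.0
```

Run:
```python
from h import *
s=observe(); print(s["time"],s["tool_pos"],s["grip_width"],s["finger_force"],s["contact_force"])
im,d=snapshot("top"); W=worldall("top",d)
def box(name,x0,x1,y0,y1,z0,z1):
    Q=W[(W[...,0]>x0)&(W[...,0]<x1)&(W[...,1]>y0)&(W[...,1]<y1)&(W[...,2]>z0)&(W[...,2]<z1)]
    if len(Q)<9: print(name,len(Q)); return
    r=cv2.minAreaRect((Q[:,:2]*1000).astype(np.float32)); print(name,len(Q),np.round(r[0],1),np.round(r[1],1),round(r[2],1),"z",np.round(np.percentile(Q[:,2],[5,50,95]),4))
box("grey",.57,.69,.13,.29,.045,.075); box("blue",.42,.52,-.19,-.05,.045,.12)
for c in ("side","top"):
    if c=="side": im,d=snapshot(c); cv2.imwrite("pics/s2.png",cv2.resize(im[90:250,150:400],None,fx=3,fy=3))
    print(c,[[(np.round(r["centre"],4),r["conf"]) for r in pinpoint(c,t)][:3] for t in ("grey_rack","blue_rack")])
# lane point behind the blue rack: centre (.4785,-.121) less 50+11+15 along the lane
a=np.radians(3.5); u=np.array([-np.sin(a),np.cos(a)]); o=np.array([.4717,-.0089])
b=o+u*((np.array([.4785,-.121])-o)@u-80); print("behind",b,go(b[0],b[1],.18,3.5))
```

```text
9.425 [0.63054129 0.20730863 0.1801394 ] 0.05539117789395881 0.0 [ 0.51075274 -0.99655868 -0.56895756]
grey 366 [632.  206.9] [ 32.7 101.5] 4.7 z [0.0485 0.0618 0.0661]
blue 499 [ 478.5 -120.6] [ 30.7 100.3] 4.0 z [0.052  0.066  0.0926]
side [[(array([0.6361, 0.2101, 0.0035]), 0.94)], [(array([ 0.4775, -0.1183,  0.005 ]), 0.86), (array([ 0.494 , -0.3311, -0.0016]), 0.74), (array([ 0.3088, -0.1858, -0.0011]), 0.71)]]
top [[(array([0.6287, 0.21  , 0.002 ]), 0.81)], [(array([ 0.3066, -0.1843,  0.0005]), 0.94), (array([ 0.4971, -0.3329,  0.0018]), 0.92), (array([ 0.4769, -0.1195,  0.0056]), 0.74)]]
behind [  5.36243928 -79.97178044] (array([-8.02635e+04, -2.97170e+03,  1.35000e+01]), array([-0.002,  0.   ,  0.035]))
```

View pics/s2.png

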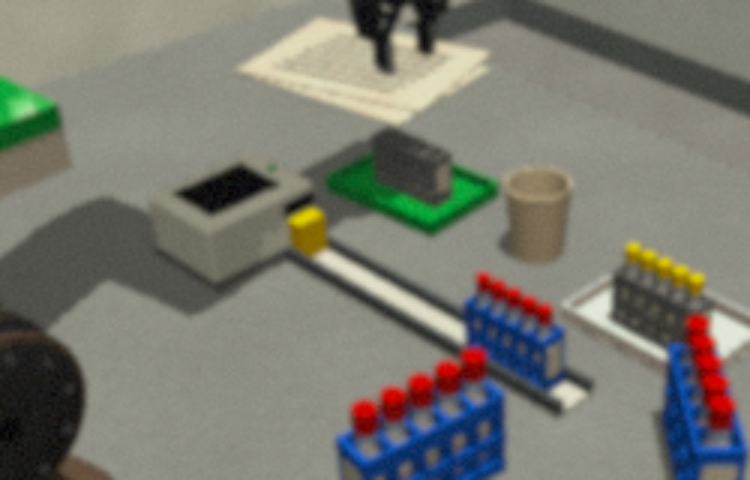

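The side view shows the grey rack upright in the tray at px (410,165). The "behind" number mixed mm and m, so I'll use the corrected point: the lane centre line 69 mm behind the blue rack's centre, (0.4828, -0.190).

Run:
```python
from h import *
print(go(.4828,-.190,.18,3.5))
```

```text
(array([-381.2, -184.9,   -1.4]), array([-0.002,  0.   ,  0.035]))
```

Request:
play_rows:
  commands:
    - [-1, -381, -185, -1, -0.002, 0, 0.035]
    - [-1, -381, -185, -1, -0.002, 0, 0.035]
    - [-1, -381, -185, -1, -0.002, 0, 0.035]
    - [-1, -381, -185, -1, -0.002, 0, 0.035]
    - [-1, -381, -185, -1, -0.002, 0, 0.035]
    - [-1, -381, -185, -1, -0.002, 0, 0.035]
    - [-1, -381, -185, -1, -0.002, 0, 0.035]
    - [-1, -381, -185, -1, -0.002, 0, 0.035]
    - [-1, -381, -185, -1, -0.002, 0, 0.035]
    - [-1, -381, -185, -1, -0.002, 0, 0.035]

```text
time: 10.98
tool_pos: [0.4833, -0.1887, 0.1801]
orientation: [0.685, 0.729, 0.001, 0.0]
contact_force: [0.2, 0.5, 0.2]
grip_width: 0.0002
finger_force: 0.0
```

Run:
```python
from h import *
print(go(.4828,-.190,.05,3.5),observe()["grip_width"])
```

```text
(array([ -1.3,  -0.8, 130.1]), array([ 0.002, -0.   ,  0.001])) 0.00024330745288754586
```

Request:
play_rows:
  commands:
    - [-1, -1, -1, 30, 0, 0, 0]
    - [-1, -1, -1, 60, 0, 0, 0]
    - [-1, -1, -1, 90, 0, 0, 0]
    - [-1, -1, -1, 115, 0, 0, 0]
    - [-1, -1, -1, 130, 0, 0, 0]
    - [-1, -1, -1, 130, 0, 0, 0]

```text
time: 11.72
tool_pos: [0.4822, -0.1901, 0.0496]
orientation: [0.685, 0.729, 0.001, -0.0]
contact_force: [0.6, -0.6, -0.3]
grip_width: -0.0001
finger_force: 0.0
```

Request:
play_rows:
  commands:
    - [-1, 2, 0, 0, 0, 0, 0]
    - [-1, 5, 0, 0, 0, 0, 0]
    - [-1, 8, 0, 0, 0, 0, 0]
    - [-1, 11, 0, 0, 0, 0, 0]
    - [-1, 14, 0, 0, 0, 0, 0]
    - [-1, 18, 0, 0, 0, 0, 0]
    - [-1, 24, 0, 0, 0, 0, 0]
    - [-1, 30, 0, 0, 0, 0, 0]
    - [-1, 36, 0, 0, 0, 0, 0]
    - [-1, 40, 0, 0, 0, 0, 0]

```text
time: 12.98
tool_pos: [0.4798, -0.1503, 0.0503]
orientation: [0.685, 0.728, 0.001, 0.001]
contact_force: [0.3, -4.4, 4.3]
grip_width: -0.0001
finger_force: 2.2
```

The rack is moving, but with a small vertical force, so I check that it stays level before going on.

Run:
```python
from h import *
print(observe()["contact_force"],observe()["tool_pos"])
im,d=snapshot("side"); cv2.imwrite("pics/s3.png",cv2.resize(im[130:250,220:400],None,fx=4,fy=4,interpolation=cv2.INTER_CUBIC))
print([(np.round(r["centre"],4),r["conf"]) for r in pinpoint("side","blue_rack")])
W=worldall("side",d); m=(W[...,0]>.43)&(W[...,0]<.52)&(W[...,1]>-.16)&(W[...,1]<0)&(W[...,2]>.05)&(W[...,2]<.11)
hsv=cv2.cvtColor(im,cv2.COLOR_BGR2HSV); red=m&(hsv[...,1]>150)&((hsv[...,0]<10)|(hsv[...,0]>170))
Q=W[red]; print(len(Q),"red slope z vs y",np.polyfit(Q[:,1],Q[:,2],1) if len(Q)>9 else "")
```

```text
[ 0.26599009 -4.38044605  4.26906472] [ 0.47976971 -0.15034505  0.05027736]
[(array([ 0.4769, -0.0913,  0.0031]), 0.83), (array([ 0.4928, -0.3317,  0.0007]), 0.82), (array([ 3.074e-01, -1.866e-01, -1.000e-04]), 0.56)]
65 red slope z vs y [0.03703424 0.08995856]
```

View pics/s3.png

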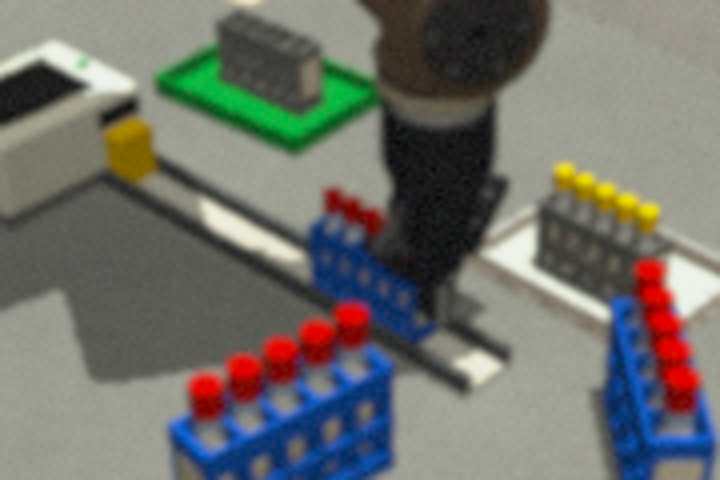

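The picture shows the rack upright in the lane at px (365,280), with the gripper behind it. I'll raise 4 mm for clearance and continue slowly.

Request:
play_rows:
  commands:
    - [-1, -2, 0, -4, 0, 0, 0]
    - [-1, -2, 0, -4, 0, 0, 0]
    - [-1, 2, 0, -4, 0, 0, 0]
    - [-1, 8, 0, -4, 0, 0, 0]
    - [-1, 15, 0, -4, 0, 0, 0]
    - [-1, 23, 0, -4, 0, 0, 0]
    - [-1, 31, 0, -4, 0, 0, 0]
    - [-1, 39, 0, -4, 0, 0, 0]
    - [-1, 47, 0, -4, 0, 0, 0]
    - [-1, 55, 0, -4, 0, 0, 0]

```text
time: 14.32
tool_pos: [0.4764, -0.0953, 0.0543]
orientation: [0.685, 0.728, 0.001, 0.001]
contact_force: [0.1, -2.3, -0.4]
grip_width: 0.0002
finger_force: 0.8
```

Request:
play_rows:
  commands:
    - [-1, 8, 0, 0, 0, 0, 0]
    - [-1, 17, 0, 0, 0, 0, 0]
    - [-1, 26, 0, 0, 0, 0, 0]
    - [-1, 35, 0, 0, 0, 0, 0]
    - [-1, 44, 0, 0, 0, 0, 0]
    - [-1, 53, 0, 0, 0, 0, 0]
    - [-1, 62, 0, 0, 0, 0, 0]
    - [-1, 71, 0, 0, 0, 0, 0]
    - [-1, 80, 0, 0, 0, 0, 0]
    - [-1, 86, 0, 0, 0, 0, 0]

```text
time: 15.58
tool_pos: [0.4712, -0.0095, 0.0543]
orientation: [0.685, 0.728, 0.001, 0.001]
contact_force: [-0.4, -1.7, -0.9]
grip_width: 0.0001
finger_force: 0.7
```

Run:
```python
from h import *
s=observe(); print(s["tool_pos"],s["contact_force"])
for c in ("side","top"):
    snapshot(c); print(c,[(np.round(r["centre"],4),r["conf"]) for r in pinpoint(c,"blue_rack")])
a=np.radians(3.5); y=.062; print(go(.4717-np.tan(a)*(y+.0089),y,s["tool_pos"][2],3.5))
```

```text
[ 0.47115943 -0.00947246  0.05430971] [-0.43414099 -1.65835777 -0.90549503]
side [(array([0.4657, 0.0527, 0.0055]), 0.94), (array([ 0.3092, -0.186 , -0.0005]), 0.78), (array([ 0.4932, -0.3305, -0.0018]), 0.57)]
top [(array([ 0.306 , -0.1855, -0.0007]), 0.77), (array([ 0.4965, -0.3323,  0.0025]), 0.57)]
(array([72.1,  0.6,  0. ]), array([ 0.002, -0.   ,  0.   ]))
```

Request:
play_rows:
  commands:
    - [-1, 8, 0, 0, 0, 0, 0]
    - [-1, 17, 0, 0, 0, 0, 0]
    - [-1, 26, 0, 0, 0, 0, 0]
    - [-1, 35, 0, 0, 0, 0, 0]
    - [-1, 43, 0, 0, 0, 0, 0]
    - [-1, 50, 0, 0, 0, 0, 0]
    - [-1, 55, 0, 0, 0, 0, 0]
    - [-1, 59, 0, 0, 0, 0, 0]
    - [-1, 62, 0, 0, 0, 0, 0]
    - [-1, 64, 0, 0, 0, 0, 0]

```text
time: 17.02
tool_pos: [0.4673, 0.0539, 0.0543]
orientation: [0.685, 0.728, 0.001, 0.001]
contact_force: [-0.3, -2.9, 1.0]
grip_width: -0.0001
finger_force: 1.3
```

Request:
play_rows:
  commands:
    - [-1, 1, 0, 0, 0, 0, 0]
    - [-1, 2, 0, 0, 0, 0, 0]
    - [-1, 3, 0, 0, 0, 0, 0]
    - [-1, 3, 0, 0, 0, 0, 0]

```text
time: 17.52
tool_pos: [0.4671, 0.0569, 0.0543]
orientation: [0.685, 0.728, 0.001, 0.001]
contact_force: [0.4, -0.5, 1.7]
grip_width: 0.0002
finger_force: 0.6
```

Request:
play_rows:
  commands:
    - [-1, 1, 0, 0, 0, 0, 0]
    - [-1, 2, 0, 0, 0, 0, 0]
    - [-1, 2, 0, 0, 0, 0, 0]

```text
time: 17.9
tool_pos: [0.467, 0.0589, 0.0543]
orientation: [0.685, 0.728, 0.001, 0.001]
contact_force: [-0.6, -0.8, 0.6]
grip_width: -0.0001
finger_force: 0.5
```

Request:
play_rows:
  commands:
    - [-1, 1, 0, 0, 0, 0, 0]
    - [-1, 1, 0, 0, 0, 0, 0]

```text
time: 18.15
tool_pos: [0.4669, 0.0599, 0.0543]
orientation: [0.685, 0.728, 0.001, 0.001]
contact_force: [-0.2, -2.3, 1.4]
grip_width: 0.0
finger_force: 0.5
```

Request:
play_rows:
  commands:
    - [-1, 1, 0, 0, 0, 0, 0]
    - [-1, 1, 0, 0, 0, 0, 0]

```text
time: 18.4
tool_pos: [0.4669, 0.0602, 0.0543]
orientation: [0.685, 0.728, 0.001, 0.001]
contact_force: [0.4, -11.1, 1.5]
grip_width: 0.0001
finger_force: 5.5
```

Request:
play_rows:
  commands:
    - [-1, 1, 0, 0, 0, 0, 0]
    - [-1, 1, 0, 0, 0, 0, 0]

```text
time: 18.65
tool_pos: [0.467, 0.0603, 0.0544]
orientation: [0.685, 0.728, 0.0, 0.001]
contact_force: [-0.5, -24.2, 3.0]
grip_width: 0.0003
finger_force: 11.8
```

The rack has stopped firmly: force rose to 24 N with no more motion, at the y expected for the stop. I back off, retreat and look.

Request:
play_rows:
  commands:
    - [-1, -2, 0, 0, 0, 0, 0]
    - [-1, -8, 0, 0, 0, 0, 0]
    - [-1, -20, 0, 0, 0, 0, 0]
    - [-1, -35, 0, -20, 0, 0, 0]
    - [-1, -50, 0, -60, 0, 0, 0]
    - [-1, -80, 0, -110, 0, 0, 0]
    - [-1, -120, 0, -150, 0, 0, 0]
    - [-1, -160, 0, -170, 0, 0, 0]
    - [-1, -200, 0, -170, 0, 0, 0]
    - [-1, -200, 0, -170, 0, 0, 0]

```text
time: 19.9
tool_pos: [0.4785, -0.1404, 0.2244]
orientation: [0.686, 0.727, 0.001, 0.001]
contact_force: [0.3, 0.7, 0.0]
grip_width: 0.0001
finger_force: 0.0
```

Run:
```python
from h import *
print(observe()["tool_pos"],observe()["time"])
def fit(W,name,x0,x1,y0,y1,z0,z1):
    Q=W[(W[...,0]>x0)&(W[...,0]<x1)&(W[...,1]>y0)&(W[...,1]<y1)&(W[...,2]>z0)&(W[...,2]<z1)]
    r=cv2.minAreaRect((Q[:,:2]*1000).astype(np.float32)); print(name,np.round(r[0],1),np.round(r[1],1),round(r[2],1),"z",np.round(np.percentile(Q[:,2],[5,50,95]),4))
for c in ("side","top"):
    im,d=snapshot(c)
    print(c,[[(np.round(r["centre"],4),r["conf"]) for r in pinpoint(c,t)][:3] for t in ("blue_rack","grey_rack","lane_stop","tub","spare_rack","wash_bottle")])
    if c=="side": cv2.imwrite("pics/s4.png",cv2.resize(im[110:230,190:370],None,fx=4,fy=4,interpolation=cv2.INTER_CUBIC))
W=worldall("top",d); fit(W,"blue",.42,.52,.05,.166,.054,.075); fit(W,"grey",.57,.69,.13,.29,.045,.075)
```

```text
[ 0.47851789 -0.14035907  0.2243744 ] 19.9
side [[(array([0.4632, 0.1198, 0.0037]), 0.62), (array([ 0.4932, -0.3309,  0.0012]), 0.58), (array([ 0.31  , -0.184 ,  0.0012]), 0.57)], [(array([0.636 , 0.2067, 0.0028]), 0.91)], [(array([0.4591, 0.1704, 0.006 ]), 0.79)], [(array([ 0.6461,  0.0151, -0.0019]), 0.58)], [(array([ 0.6159, -0.1832,  0.0032]), 0.79)], [(array([ 6.084e-01, -4.933e-01, -3.000e-04]), 0.94)]]
top [[(array([ 3.093e-01, -1.853e-01,  1.000e-04]), 0.78), (array([ 0.4954, -0.3308,  0.0031]), 0.72)], [(array([0.6297, 0.2086, 0.0028]), 0.9), (array([0.4613, 0.1698, 0.0077]), 0.21)], [(array([0.4646, 0.1716, 0.0073]), 0.83)], [(array([0.6425, 0.0158, 0.0048]), 0.94)], [], [(array([ 0.6087, -0.4943,  0.002 ]), 0.97)]]
blue [463.5 133.1] [29.9 68.1] 6.7 z [0.0551 0.0649 0.0672]
grey [631.9 207.1] [ 32.1 102.1] 4.9 z [0.0482 0.0623 0.0665]
```

View pics/s4.png

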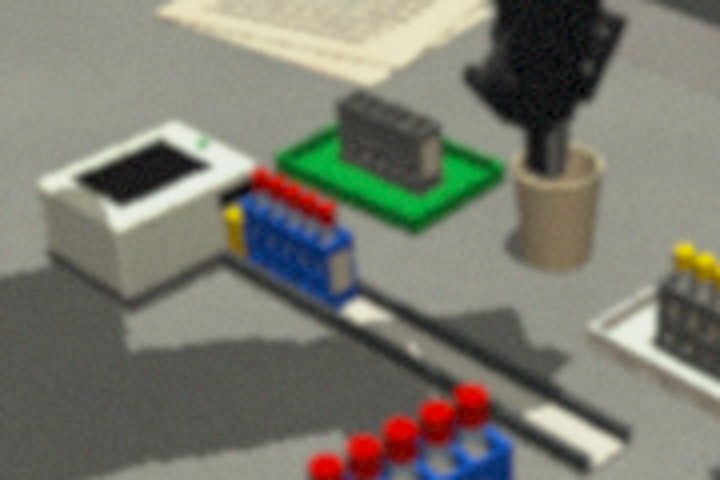

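The blue rack stands upright against the yellow stop at px (298,240), 50–51 mm from it. The grey rack stands in the tray at (390,140), and the other things have not moved. Handing in.

```bash
python3 -c "
from rig import *
print(finish_job())"
```

```text
the job is handed in; nothing more can be done
None
```

The job is handed in (no verdict came back): in the last camera check the grey rack stood upright in the green tray, the blue rack stood upright in the lane against the yellow stop, and the other rack, the tub and the bottle had not moved.

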